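# Lock the specimen carrier of a hardness tester with its T-key

### The arm

A 7-joint arm with a two-finger parallel gripper is mounted at the origin on the work surface. World frame = base frame: x ahead of the robot, y to its left, z up, the work surface at z = 0. Lengths are in m, angles in degrees, forces in N, time in s.
With the tool pointing down it reaches from about 0.425 to 0.875 m from the base axis. Payload 4.7 kg.
Tool frame: the origin (TCP) lies on the front face of the gripper's body, between the roots of the fingers; the fingertips stand 70 mm ahead of it and the grasp point (between the pads) lies 51 mm ahead of it (tip_extent is the distance from the TCP to the fingertips, in m); z points along the fingers, y is the direction in which the jaws open and shut (so a half turn about z gives the same grasp; the last joint's range is limited). The gripper opens to 87 mm and grips with 3 to 60 N. Pads are 19 mm wide; open, the fingers measure 117 mm over their backs; the gripper's body (75 mm by 190 mm) begins 51 mm behind the grasp point.
Start: joints at [-62.447, 18.392, -4.016, 83.108, 1.295, 78.541, -3.26], TCP at [0.293, 0.58, 0.292] pointing down, gripper open.
Joint ranges: [-163.93, 163.93], [-17.29, 119.83], [-79.2, 71.16], [3.27, 140.29], [-89.18, 269.18], [5.43, 117.66], [-154.24, 154.24]. Speed limits (degrees/s): [147.25, 147.25, 180, 180, 180, 180, 180].

### API

Orientations are given as [roll, pitch, yaw] about the fixed x, y, z axes, in that order (R = Rz(yaw) Ry(pitch) Rx(roll)).
In Python, from cell import * gives the robot as it stands.
- The arm moves only by the tool carry_out, never from a script. Its argument "increments" is text: rows parted by semicolons, each of 7 numbers parted by spaces: the opening, from 0 (shut) to 1 (fully open), then the shift along the tool's x, y, z in m, then the turn, a rotation vector about the tool's x, y, z in degrees. A call has 1 to 20 rows; each row shifts and turns the pose as measured when the row begins, along the tool's axes as they then stand; what a row does not reach is not made up. A row lasts 1/8 s, in which the tool goes at most 62.5 mm and 10.7 degrees, less where a joint would pass 70% of its speed; a pose out of reach is approached as far as the arm can. A call is refused whole if a number of a shift passes 0.0625 or a number of a turn 10.7, either way. A call with a gripper value outside its range is refused whole. The fingers move at their own pace and stop on an object; "force" is the grip in N (left out, the last holds). Time passes only in rows, so rows that do not move let the fingers close. It gives the time, the measured TCP pose, the force and the opening at its end, in the units of the state.
- get_obs(): the state, without advancing time (a new reading comes with each control period).
- read_camera(name): name is "scene" or "top"; returns a dict with "img" (384x512x3 uint8, blue, green, red), "fx", "fy", "cx", "cy" (pixels), "world_from_camera" (4x4, takes a point from camera to world coordinates). Camera axes: x right, y down, z forward; pixel columns grow to the right and rows downward; lengths in m; the calibration is good to about 2 mm. A picture is of the moment at which its call begins. There is no depth.
- sign_off(): hands the job in, once; it reports no verdict.
Trained networks look in a picture, given as the dict that the camera call returned (one of the last four; its "shot" number tells which), for a name from the list of things; names that differ only in an ending like _2 or _b are one class to them, and where a whole thing is asked for, a point or a joint stands for the part that bears it (a point fixed in the world has none). Each returns a list of dicts, best first, with "confidence" (0 to 1); they miss things now and then, are a little off and sometimes report something else, mostly with a low value. They report only what shows in the picture. A call takes as long as a camera call. They do not tell look-alikes from the thing itself.
- masks_of(target, picture): "pixels" (384x512 bool, what is visible of it) and "bbox" ([left, top, right, bottom] in pixels, round what is visible of it).
The state is a dict: "time_s": time; "qpos": joint angles; "joint_velocities": joint speeds; "effort": joint torques, N m; "tool_pos": TCP position; "tool_rot": TCP orientation; "force": force on the tool from outside, world axes, zero at the start; "wrist_torque": the same for the moment, N m; "grip_width": finger opening in m.
Only numpy, scipy, OpenCV 4.12 (cv2) and the standard library are available. Lean on these libraries where they do the work, as an engineer would, in place of code of your own. Each camera call takes 0.05 s, during which the arm holds its last target.

### The job

Lock the specimen carrier to its anvil table: take the T-handled key out of its stand, pass its T-head down through the long slot in the middle of the carrier until the collar sits flat on the carrier, then give it a quarter turn so that the handle stands square across the slot, and let go. Leave the round-knobbed pin in its stand and the small specimen on the carrier where they are.

Things in the scene. Friction and masses are not known exactly. Their poses are not given: they have to be found in the camera images.
- key: Steel T-key, about 0.3 kg, upright. Origin: on its axis, underside of its 40 mm round collar (6 mm thick); z up. Handle bar 60 mm along x, 14 along y, z 30 to 50 mm: grip across y. T-head 46 mm along x, 12 along y, z -22 to -34; shaft and neck 12 mm. Hangs loose by its collar in a slot along its x in a fixed black stand, 100 x 62 x 60 mm high: lift straight up over 40 mm to clear.
- slot (a point): Centre of the slot at the top face of the fixed aluminium carrier (130 x 120 mm), 70 mm above the bench. Slot 60 mm along x, 26 along y, goes through carrier and table (14 mm thick); z up; 50 mm free below. Seated, the key's origin is here, its T-head 8 mm below the table; it turns freely either way without a stop, also when held up a few mm. Not the 22 mm round hole 42 mm to -y.
- pin: Not wanted, leave it: plain straight steel pin with a round knob 36 mm across instead of a bar, hanging in a black stand like the key's. Origin on its axis at the underside of its 40 mm collar; top of the knob 42 mm above it.
- specimen: Leave it: small steel disc, 26 mm across, 12 mm high, lying loose on the carrier about 42 mm to the +y side of the slot's centre line. Origin: centre of its underside.
Mind the look-alikes: they are no part of the job. What is shaped like the key but turquoise or yellow is not meant.

How it is judged (in metres and radians):
On the way:
1. the T-head has passed down through the slot, lying along it (z of key in the frame of slot below 0.01 m and horizontal distance between key and slot below 0.02 m and angle between the x axis of key and the x axis of slot, either way round below 0.45 rad), for 0.05 s.
At the end, for the whole second after the job is handed in: The key is upright (within 7 degrees) and at rest in the slot, its collar down on the carrier (within 5 mm), within 16 mm of the slot's centre, with its handle and T-head square across the slot (within 16 degrees); pin and specimen are within 20 mm of where they were (z of key in the frame of slot between -0.005 and 0.005 m and horizontal distance between key and slot below 0.016 m and angle between the x axis of key and the y axis of slot, either way round below 0.28 rad and angle between key's own z axis and vertical below 0.12 rad and linear speed of key below 0.02 m/s and distance of each of pin, specimen from where it was at the start of the episode below 0.02 m); the robot touches nothing.
It fails at once if the round-knobbed pin was lifted or pushed out of place (distance of pin from where it was at the start of the episode above 0.03 m).
It fails at once if the specimen was knocked away (distance of specimen from where it was at the start of the episode above 0.03 m).
It also fails if it takes over 42 s, if anything falls off the work surface, if the arm or the gripper's body presses on something with over 40 N, if the wrist force passes 120 N, or if a joint passes its speed limit or range.

## Working session

There is one attempt and no reset: what is moved stays moved. The work goes in short steps, Python scripts to look and compute and a tool call to move; the robot and the scene stay as the last step left them, time stands still between calls to the robot, and variables do not carry over. Pictures are saved under pics/ and viewed, and the job is handed in when it is done.

Besides the shell and the picture viewer there is one more tool, called after "Call:" by a JSON object that holds its "method" and its "body". carry_out: Moves the arm, as the interface text tells. Its arguments: {"type":"object","properties":{"increments":{"type":"string"},"force":{"type":"number"}},"required":["increments"]}

```bash
mkdir -p pics; cat > h.py <<'E'
from cell import *
import numpy as np, cv2
from scipy.spatial.transform import Rotation as R
def ray(p,u,v):
    T=np.array(p["world_from_camera"]);d=np.array([(u-p["cx"])/p["fx"],(v-p["cy"])/p["fy"],1.])
    return T[:3,3],T[:3,:3]@d
def atz(p,u,v,z):
    o,d=ray(p,u,v);return o+d*(z-o[2])/d[2]
def proj(p,P):
    T=np.linalg.inv(np.array(p["world_from_camera"]));c=T[:3,:3]@np.array(P)+T[:3,3]
    return np.array([p["fx"]*c[0]/c[2]+p["cx"],p["fy"]*c[1]/c[2]+p["cy"]])
E
python3 - <<'E'
from h import *
o=get_obs();print(o)
for n in("scene","top"):
    p=read_camera(n);cv2.imwrite(f"pics/{n}0.png",p["img"])
    print(n,p["fx"],p["cx"],p["cy"],np.round(p["world_from_camera"],3).tolist())
    for t in("key","slot","pin","specimen"):
        try:
            for m in masks_of(t,p):
                ys,xs=np.nonzero(m["pixels"]);print(t,round(m["confidence"],2),m["bbox"],xs.mean().round(1),ys.mean().round(1),len(xs))
        except Exception as e: print(t,e)
E
```

```text
{'time_s': 0.0, 'qpos': array([-62.44666993,  18.44156957,  -4.01511927,  83.17500485,
         1.29414778,  78.5405342 ,  -3.26113372]), 'joint_velocities': array([-0.00811705,  0.03122123, -0.02658711, -0.00590602, -0.10228749,
       -0.13227934,  0.01221167]), 'effort': array([-1.42706158e-03, -4.91296828e+01, -4.04959833e-01, -3.12529635e+01,
       -6.41540461e-02,  4.37186623e-02,  2.04994844e-04]), 'tool_pos': array([0.29236876, 0.58006538, 0.29113197]), 'tool_rot': array([-1.79888086e+02,  5.01786585e-03,  1.53254732e+02]), 'force': array([-0.37372455, -0.12870974, -0.25404857]), 'wrist_torque': array([ 0.03924317,  0.01263202, -0.02600621]), 'grip_width': 0.0873846131271556}
scene 487.89216915566607 257.55865156233966 194.683488115556 [[-0.299, 0.751, -0.589, 1.043], [0.954, 0.226, -0.197, 0.195], [-0.015, -0.621, -0.784, 0.814], [0.0, 0.0, 0.0, 1.0]]
key 0.66 [191.6, 203.5, 213.6, 252.6] 199.3 228.4 552
key 0.66 [223.8, 167.7, 255.0, 198.5] 237.2 179.9 674
key 0.59 [248.6, 195.2, 263.6, 238.5] 255.6 219.9 546
slot 0.9 [340.8, 217.4, 416.8, 312.0] 376.4 262.3 6595
pin 0.74 [122.6, 167.0, 144.6, 195.4] 133.0 178.9 503
specimen 0.59 [397.6, 249.6, 412.4, 259.7] 403.4 254.6 181
top 422.86428461579834 257.088106976425 192.89784779636753 [[0.019, -0.987, 0.161, 0.405], [-0.999, -0.013, 0.034, -0.012], [-0.031, -0.162, -0.986, 0.845], [0.0, 0.0, 0.0, 1.0]]
key 0.85 [242.7, 164.5, 263.4, 198.5] 254.0 182.1 475
key 0.67 [295.5, 151.5, 320.7, 190.7] 308.3 170.1 495
key 0.65 [277.0, 230.9, 309.7, 252.4] 292.6 241.5 415
slot 0.62 [98.4, 147.0, 177.0, 231.8] 137.7 188.8 5844
pin 0.82 [382.7, 187.4, 411.1, 209.0] 397.6 197.8 475
specimen 0.6 [104.3, 176.5, 121.0, 193.6] 109.4 183.9 162
```

```bash
python3 - <<'E'
import cv2
a=cv2.imread("pics/scene0.png");b=cv2.imread("pics/top0.png")
cv2.imwrite("pics/s1.png",cv2.resize(a[120:340,100:440],None,fx=2.3,fy=2.3,interpolation=3))
cv2.imwrite("pics/t1.png",cv2.resize(b[120:280,80:430],None,fx=2.28,fy=2.28,interpolation=3))
E
```

```text
(no output)
```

View pics/s1.png

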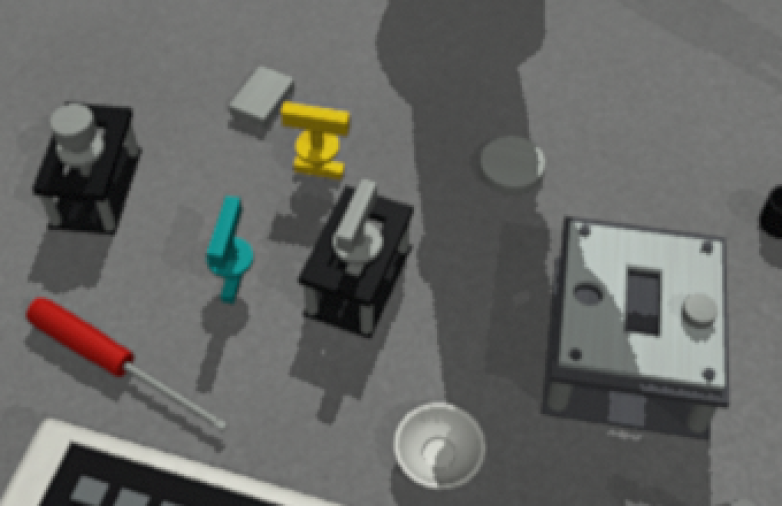

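View pics/t1.png

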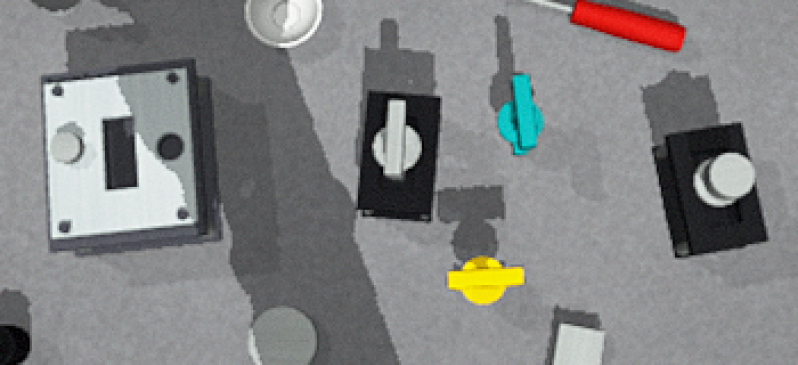

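```bash
python3 - <<'E'
import cv2
a=cv2.imread("pics/scene0.png");b=cv2.imread("pics/top0.png")
def c(i,x0,y0,x1,y1,f,n): cv2.imwrite(n,cv2.resize(i[y0:y1,x0:x1],None,fx=f,fy=f,interpolation=0))
import numpy as np
A=cv2.resize(b[155:215,230:280],None,fx=9,fy=9,interpolation=0)
B=cv2.resize(b[160:214,110:160],None,fx=9,fy=9,interpolation=0)
cv2.imwrite("pics/z1.png",np.hstack([A[:486],B[:486]][:2])[:, :800] if 0 else np.hstack([A[:486,:390],B[:486,:400]]))
A=cv2.resize(a[190:250,240:280],None,fx=9,fy=9,interpolation=0)
B=cv2.resize(a[225:285,360:405],None,fx=9,fy=9,interpolation=0)
cv2.imwrite("pics/z2.png",np.hstack([A,B]))
E
```

```text
(no output)
```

View pics/z1.png

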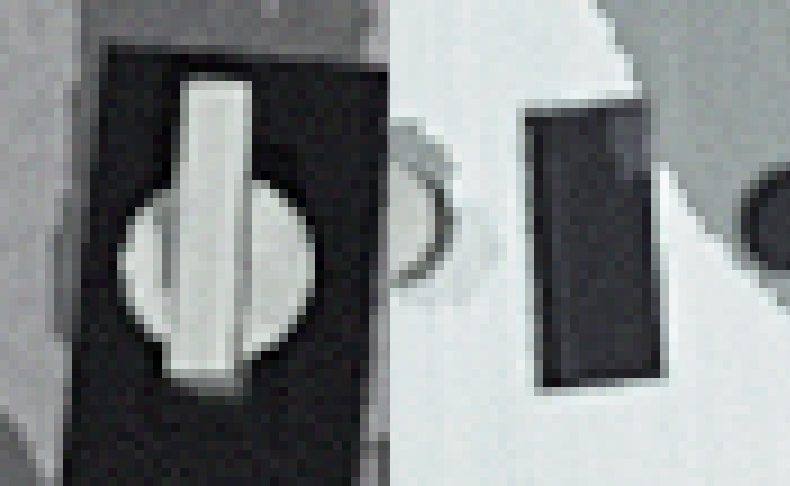

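View pics/z2.png

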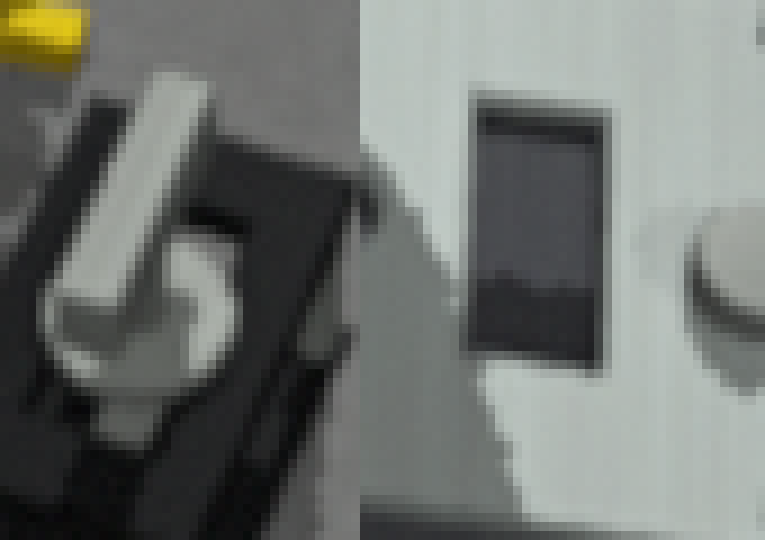

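```bash
python3 - <<'E'
from h import *
ps,pt=read_camera("scene"),read_camera("top")
def C(p,pts,off,z):
    P=np.array([atz(p,off[0]+x/9-.5,off[1]+y/9-.5,z) for x,y in pts]);return P
def rep(n,P): # order TL TR BR BL; long edges TL-BL, TR-BR
    m=P.mean(0);d=(P[0]+P[1]-P[2]-P[3])/2;w=(P[1]+P[2]-P[0]-P[3])/2
    print(n,m.round(4),"L",np.linalg.norm(d).round(4),"W",np.linalg.norm(w).round(4),"yaw",np.degrees(np.arctan2(d[1],d[0])).round(1))
rep("bar top",C(pt,[(182,80),(251,82),(240,376),(162,370)],(230,155),.110))
rep("bar scene",C(ps,[(155,70),(212,82),(118,306),(55,296)],(240,190),.110))
rep("slot top",C(pt,[(135,108),(260,100),(278,380),(150,390)],(110,160),.070))
rep("slot scene",C(ps,[(110,98),(245,112),(243,370),(108,355)],(360,225),.070))
print(atz(pt,397.6,197.8,.1))
for t,n in (("yel",(292.6,241.5)),("turq",(308,170)),("key",(254,182))): print(t,atz(pt,*n,.1))
print(atz(ps,199.3,228.4,.1),atz(ps,237.2,180,.1))
print(get_obs()["tool_rot"])
E
```

```text
bar top [0.5493 0.0217 0.11  ] L 0.0586 W 0.0145 yaw -1.8
bar scene [0.549  0.0236 0.11  ] L 0.0589 W 0.0123 yaw 178.4
slot top [0.541  0.2497 0.07  ] L 0.06 W 0.0267 yaw 7.2
slot scene [0.5413 0.2526 0.07  ] L 0.0602 W 0.0263 yaw -171.7
[ 0.52178892 -0.23444977  0.1       ]
yel [ 0.44190532 -0.04996746  0.1       ]
turq [ 0.57008774 -0.07690508  0.1       ]
key [0.54692568 0.0196902  0.1       ]
[ 0.60872318 -0.06065326  0.1       ] [ 0.48310423 -0.03256822  0.1       ]
[1.79991542e+02 2.71106141e-03 1.53255767e+02]
```

Call:
{"method": "carry_out", "body": {"increments": "1 0 0 0 0 0 -8.4; 1 0 0 0 0 0 -8.4; 1 0 0 0 0 0 -8.3; 1 0 0 0 0 0 0", "force": 40}}

```text
time_s: 1.1
tool_pos: [0.2925, 0.5805, 0.2925]
tool_rot: [180.0, 0.0, 179.1]
force: [-0.2, 0.1, 0.8]
grip_width: 0.0869
```

```bash
cat >> h.py <<'E'
def go(x,y,z,yaw):
    o=get_obs();Rm=R.from_euler("xyz",o["tool_rot"],degrees=True)
    d=Rm.inv().apply(np.array([x,y,z])-o["tool_pos"])
    rv=np.degrees((Rm.inv()*R.from_euler("xyz",[180,0,yaw],degrees=True)).as_rotvec())
    print("t",o["time_s"],"pos",o["tool_pos"].round(4),"rot",o["tool_rot"].round(2),"F",np.round(o["force"],1),"w",o["grip_width"]);print("shift mm",(d*1000).round(1),"turn",rv.round(2),"q",o["qpos"].round(1))
E
python3 -c "
from h import *
go(.549,.0225,.29,178.3)"
```

```text
t 1.1 pos [0.2925 0.5805 0.2925] rot [1.7998e+02 1.0000e-02 1.7906e+02] F [-0.2  0.1  0.8] w 0.08689377897521346
shift mm [-265.7 -553.7    2.3] turn [0.02 0.01 0.76] q [-59.8  18.5  -7.4  83.    2.4  78.6  21.8]
```

Call:
{"method": "carry_out", "body": {"increments": "1 -0.022 -0.046 0 0 0 0;1 -0.022 -0.046 0 0 0 0;1 -0.022 -0.046 0 0 0 0;1 -0.022 -0.046 0 0 0 0;1 -0.022 -0.046 0 0 0 0;1 -0.022 -0.046 0 0 0 0;1 -0.022 -0.046 0 0 0 0;1 -0.022 -0.046 0 0 0 0;1 -0.022 -0.046 0 0 0 0;1 -0.022 -0.046 0 0 0 0;1 -0.022 -0.046 0 0 0 0;1 0 0 0 0 0 0"}}

```text
time_s: 2.6
tool_pos: [0.5253, 0.0512, 0.2929]
tool_rot: [179.6, 0.3, 176.9]
force: [-0.3, 0.9, -0.8]
grip_width: 0.087
```

```bash
python3 -c "
from h import *
go(.549,.0225,.29,178.3)"
```

```text
t 2.6 pos [0.5253 0.0512 0.2929] rot [179.63   0.31 176.93] F [-0.3  0.9 -0.8] w 0.08699098548359203
shift mm [-25.2 -27.4   2.8] turn [ 0.36  0.31 -1.37] q [-25.7   3.   18.1 101.3  -1.3  75.5  79.6]
```

Call:
{"method": "carry_out", "body": {"increments": "1 -0.025 -0.027 0.002 0.36 0.3 -1.4;1 0 0 0.03 0 0 0;1 0 0 0.03 0 0 0;1 0 0 0.02 0 0 0;1 0 0 0 0 0 0"}}

```text
time_s: 3.22
tool_pos: [0.5495, 0.0276, 0.2098]
tool_rot: [179.7, 0.1, 178.0]
force: [-0.6, -0.1, 0.8]
grip_width: 0.0872
```

```bash
python3 -c "
from h import *
go(.549,.0225,.152,178.3)
p=read_camera('scene');q=read_camera('top')
cv2.imwrite('pics/a1.png',np.hstack([cv2.resize(p['img'][120:300,160:360],None,fx=2,fy=2),cv2.resize(q['img'][100:280,160:360],None,fx=2,fy=2)]))"
```

```text
t 3.225 pos [0.5495 0.0276 0.2098] rot [1.7975e+02 1.1000e-01 1.7797e+02] F [-0.6 -0.1  0.8] w 0.08718713290571821
shift mm [ 0.4 -5.4 57.7] turn [ 0.25  0.11 -0.33] q [-23.3   9.5  19.6 104.3  -3.7  66.6  85.5]
```

View pics/a1.png

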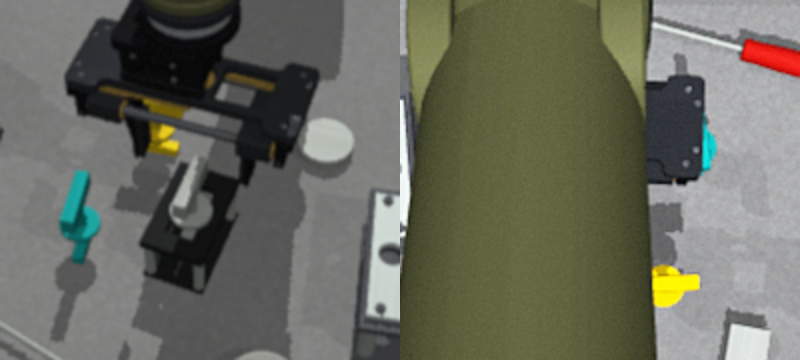

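Gripper is over the key with jaws astride the bar (scene shows the bar at roughly the middle of the jaws). Descend.

Call:
{"method": "carry_out", "body": {"increments": "1 0 -0.005 0 0.25 0.1 -0.3;1 0 0 0.015 0 0 0;1 0 0 0.015 0 0 0;1 0 0 0.015 0 0 0;1 0 0 0.009 0 0 0;1 0 0 0 0 0 0"}}

```text
time_s: 4.08
tool_pos: [0.5515, 0.0225, 0.1555]
tool_rot: [179.9, 0.3, 178.3]
force: [-0.1, 0.1, 0.4]
grip_width: 0.0868
```

```bash
python3 -c "
from h import *
go(.549,.0225,.152,178.3)
p=read_camera('scene')
cv2.imwrite('pics/a2.png',cv2.resize(p['img'][150:270,200:320],None,fx=5,fy=5,interpolation=3))"
```

```text
t 4.075 pos [0.5515 0.0225 0.1555] rot [179.94   0.34 178.28] F [-0.1  0.1  0.4] w 0.0868120511572535
shift mm [ 2.5 -0.1  3.5] turn [ 0.06  0.34 -0.02] q [-22.5  12.8  19.5 107.4  -4.9  60.3  87.3]
```

View pics/a2.png

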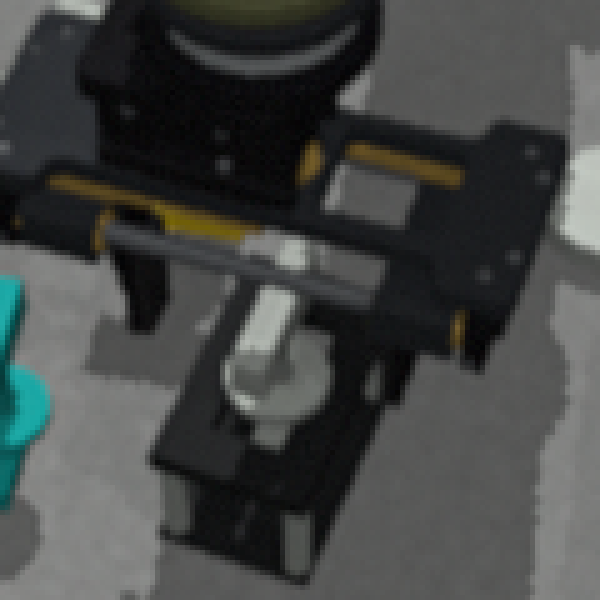

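Call:
{"method": "carry_out", "body": {"increments": "1 0.0025 0 0.003 0 0.3 0;0.5 0 0 0 0 0 0;0 0 0 0 0 0 0;0 0 0 0 0 0 0;0 0 0 0 0 0 0;0 0 0 0 0 0 0;0 0 0 0 0 0 0;0 0 0 0 0 0 0", "force": 45}}

```text
time_s: 5.12
tool_pos: [0.5502, 0.0228, 0.1545]
tool_rot: [179.9, 0.2, 178.3]
force: [0.2, -0.0, -0.4]
grip_width: 0.0248
```

```bash
python3 -c "
from h import *
go(.549,.0225,.21,178.3)"
```

```text
t 5.125 pos [0.5502 0.0228 0.1545] rot [179.89   0.25 178.28] F [ 0.2 -0.  -0.4] w 0.024837873280084057
shift mm [  1.   -0.2 -55.5] turn [ 0.11  0.25 -0.02] q [-22.5  12.8  19.5 107.5  -5.   60.2  87.3]
```

Call:
{"method": "carry_out", "body": {"increments": "0 0 0 0 0 0 0;0 0 0 0 0 0 0;0 0 0 0 0 0 0;0 0 0 0 0 0 0"}}

```text
time_s: 5.62
tool_pos: [0.5502, 0.0228, 0.1545]
tool_rot: [179.9, 0.2, 178.3]
force: [0.7, 0.7, 0.4]
grip_width: 0.0138
```

Call:
{"method": "carry_out", "body": {"increments": "0 0 0 -0.005 0 0 0;0 0 0 -0.015 0 0 0;0 0 0 -0.02 0 0 0;0 0 0 -0.02 0 0 0;0 0 0 -0.02 0 0 0;0 0 0 -0.015 0 0 0;0 0 0 0 0 0 0"}}

```text
time_s: 6.5
tool_pos: [0.549, 0.0222, 0.2553]
tool_rot: [179.9, 0.2, 178.2]
force: [-0.3, -0.6, -1.7]
grip_width: 0.0133
```

```bash
python3 -c "
from h import *
go(.541,.251,.245,187.6)
p=read_camera('scene')
cv2.imwrite('pics/a3.png',cv2.resize(p['img'][120:270,180:330],None,fx=4,fy=4,interpolation=3))"
```

```text
t 6.5 pos [0.549  0.0222 0.2553] rot [179.9    0.2  178.24] F [-0.3 -0.6 -1.7] w 0.013271098166380883
shift mm [ 15.1 228.5  10.7] turn [ 0.08  0.21 -9.36] q [-23.3   7.2  19.9 101.3  -2.7  71.7  85.5]
```

View pics/a3.png

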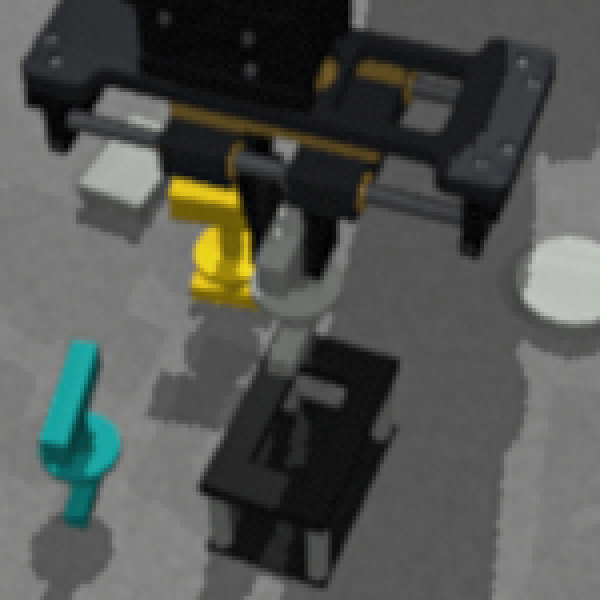

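Call:
{"method": "carry_out", "body": {"increments": "0 0 0 0 0 0 -4.7;0 0 0 0 0 0 -4.7;0 -0.002 0.02 0 0 0 0;0 -0.002 0.035 0 0 0 0;0 -0.002 0.035 0 0 0 0;0 -0.003 0.035 0 0 0 0;0 -0.003 0.035 0 0 0 0;0 -0.003 0.035 0 0 0 0;0 -0.003 0.02 0 0 0 0;0 0 0 0 0 0 0"}}

```text
time_s: 7.8
tool_pos: [0.5302, 0.2542, 0.2463]
tool_rot: [179.8, -0.7, -172.4]
force: [-0.3, -0.9, -3.7]
grip_width: 0.0135
```

```bash
python3 -c "
from h import *
go(.542,.251,.235,187.6)"
```

```text
t 7.8 pos [0.5302 0.2542 0.2463] rot [ 179.83   -0.7  -172.38] F [-0.3 -0.9 -3.7] w 0.013525149221256503
shift mm [-11.4  -4.8  11.1] turn [ 0.17 -0.7   0.02] q [-36.6  12.7  10.   95.8  -2.7  72.3  71.6]
```

Call:
{"method": "carry_out", "body": {"increments": "0 -0.0115 -0.005 0 0 -0.7 0;0 0 0 0.012 0 0 0;0 0 0 0.012 0 0 0;0 0 0 0 0 0 0"}}

```text
time_s: 8.3
tool_pos: [0.5442, 0.2447, 0.2195]
tool_rot: [-180.0, -0.0, -172.9]
force: [0.4, 0.3, -2.4]
grip_width: 0.0136
```

```bash
python3 -c "
from h import *
go(.542,.251,.2115,187.6)
p=read_camera('scene');q=read_camera('top')
cv2.imwrite('pics/a4.png',cv2.resize(p['img'][170:320,310:440],None,fx=4,fy=4,interpolation=3))
cv2.imwrite('pics/a5.png',cv2.resize(q['img'][120:270,70:220],None,fx=4,fy=4,interpolation=3))"
```

```text
t 8.3 pos [0.5442 0.2447 0.2195] rot [-1.7997e+02 -4.0000e-02 -1.7286e+02] F [ 0.4  0.3 -2.4] w 0.013587348070709073
shift mm [1.4 6.5 8. ] turn [-0.02 -0.04 -0.46] q [-35.7  14.5  10.5  96.8  -2.8  69.   72.6]
```

View pics/a4.png

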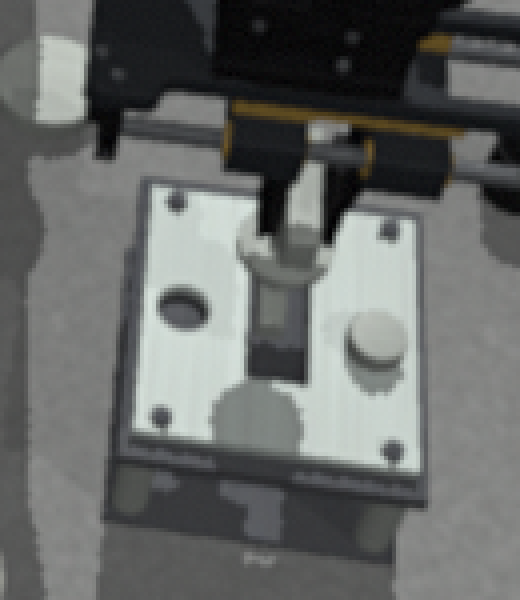

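View pics/a5.png

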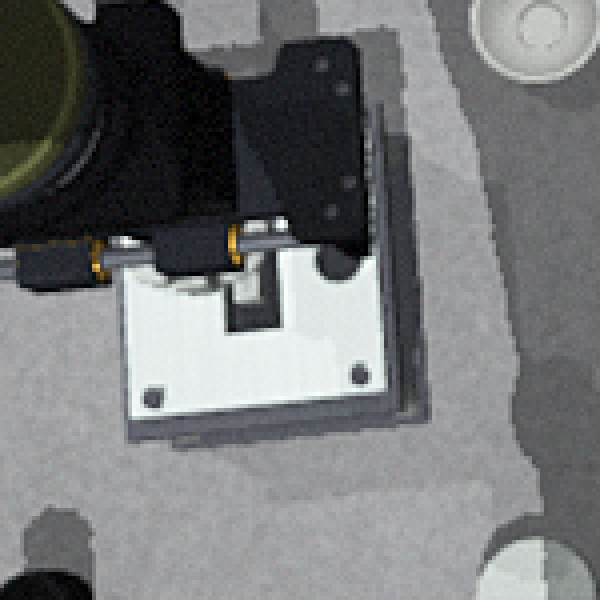

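Call:
{"method": "carry_out", "body": {"increments": "0 0.0015 0.0065 0 0 0 -0.5;0 0 0 0 0 0 0;0 0 0 0.006 0 0 0;0 0 0 0 0 0 0"}}

```text
time_s: 8.9
tool_pos: [0.5424, 0.253, 0.2155]
tool_rot: [179.9, 0.2, -172.2]
force: [0.2, -0.8, -3.2]
grip_width: 0.0137
```

```bash
python3 -c "
from h import *
go(.542,.251,.2115,187.6)
p=read_camera('scene');q=read_camera('top')
A=cv2.resize(p['img'][210:270,360:410],None,fx=8,fy=8,interpolation=3)
B=cv2.resize(q['img'][160:220,110:160],None,fx=8,fy=8,interpolation=3)
cv2.imwrite('pics/a6.png',np.hstack([A,B]))"
```

```text
t 8.9 pos [0.5424 0.253  0.2155] rot [ 1.7991e+02  1.7000e-01 -1.7223e+02] F [ 0.2 -0.8 -3.2] w 0.013745635381354671
shift mm [ 0.6 -1.9  4. ] turn [0.09 0.17 0.17] q [-36.2  14.7  10.1  97.   -2.8  68.3  72.4]
```

View pics/a6.png

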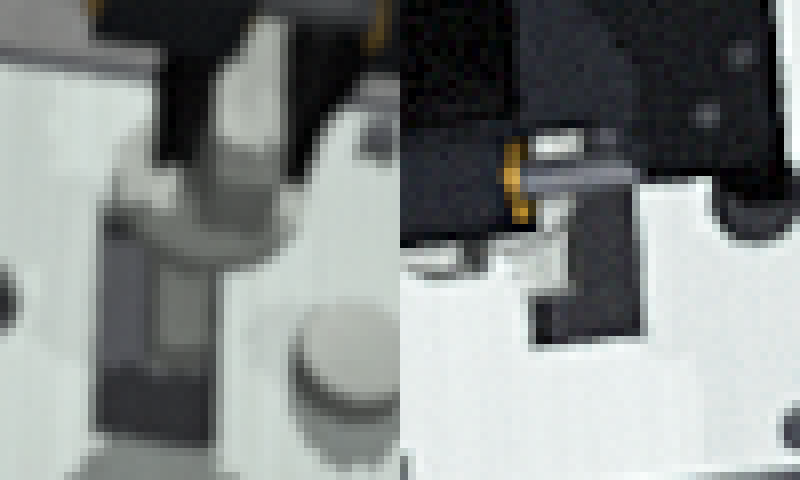

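```bash
python3 -c "
from h import *
p=read_camera('scene');q=read_camera('top')
o=get_obs()
for yo in (0,.004):
  kz=o['tool_pos'][2]-.0945
  c=o['tool_pos'][:2]+np.array([-.0012,yo]); a=np.radians(7.7);u=np.array([np.cos(a),np.sin(a)]);v=np.array([-u[1],u[0]])
  for n,s,cam,zs in (('top',-1,q,(-.022,-.034)),('scene',1,p,(-.022,-.034))):
    for z in zs:
      print(yo,n,z,[proj(cam,[*(c+s*.023*u+w*.006*v),kz+z]).round(1).tolist() for w in(-1,1)])
"
```

```text
0 top -0.022 [[129.4, 195.3], [122.8, 196.1]]
0 top -0.034 [[131.6, 196.3], [125.1, 197.1]]
0 scene -0.022 [[378.6, 252.0], [385.8, 253.0]]
0 scene -0.034 [[377.3, 255.7], [384.4, 256.7]]
0.004 top -0.022 [[127.2, 195.3], [120.7, 196.0]]
0.004 top -0.034 [[129.4, 196.3], [122.9, 197.1]]
0.004 scene -0.022 [[381.0, 252.6], [388.1, 253.6]]
0.004 scene -0.034 [[379.7, 256.3], [386.8, 257.3]]
```

Call:
{"method": "carry_out", "body": {"increments": "0 0.0005 -0.002 0 0 0 0;0 0 0 0.012 0 0 0;0 0 0 0.012 0 0 0;0 0 0 0 0 0 0"}}

```text
time_s: 9.6
tool_pos: [0.5425, 0.2503, 0.1901]
tool_rot: [179.9, 0.2, -172.3]
force: [0.2, 0.4, -2.7]
grip_width: 0.0136
```

```bash
python3 -c "
from h import *
go(.542,.251,.1675,187.6)
p=read_camera('scene');q=read_camera('top')
A=cv2.resize(p['img'][210:270,360:410],None,fx=8,fy=8,interpolation=3)
B=cv2.resize(q['img'][160:220,110:160],None,fx=8,fy=8,interpolation=3)
cv2.imwrite('pics/a7.png',np.hstack([A,B]))"
```

```text
t 9.6 pos [0.5425 0.2503 0.1901] rot [ 179.91    0.2  -172.27] F [ 0.2  0.4 -2.7] w 0.01359657045593528
shift mm [ 0.5  0.7 22.6] turn [0.09 0.2  0.13] q [-35.9  15.9  10.1  98.7  -3.   65.5  72.8]
```

View pics/a7.png

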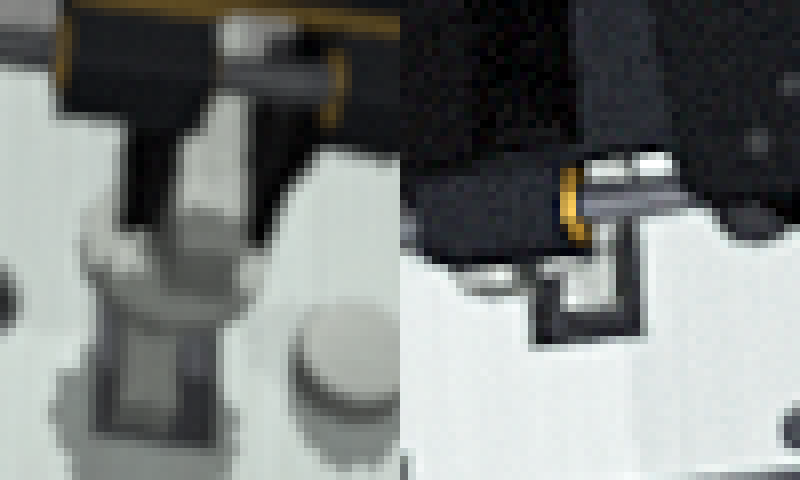

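The T-head is inside the slot, roughly centred, with free margin on all sides in both views. Lower on.

Call:
{"method": "carry_out", "body": {"increments": "0 0.0005 0.0005 0.009 0 0 0;0 0 0 0.009 0 0 0;0 0 0 0.004 0 0 0;0 0 0 0 0 0 0"}}

```text
time_s: 10.2
tool_pos: [0.5429, 0.2515, 0.1682]
tool_rot: [179.9, 0.3, -172.3]
force: [-0.6, 0.2, -2.5]
grip_width: 0.0133
```

```bash
python3 -c "
from h import *
go(.542,.251,.1675,187.6)
p=read_camera('scene');q=read_camera('top')
A=cv2.resize(p['img'][210:270,360:410],None,fx=8,fy=8,interpolation=3)
B=cv2.resize(q['img'][160:220,110:160],None,fx=8,fy=8,interpolation=3)
cv2.imwrite('pics/a8.png',np.hstack([A,B]))"
```

```text
t 10.2 pos [0.5429 0.2515 0.1682] rot [ 179.85    0.35 -172.26] F [-0.6  0.2 -2.5] w 0.013319407376428121
shift mm [ 0.9 -0.3  0.7] turn [0.15 0.35 0.14] q [-35.9  17.   10.   99.9  -3.3  63.   72.9]
```

View pics/a8.png

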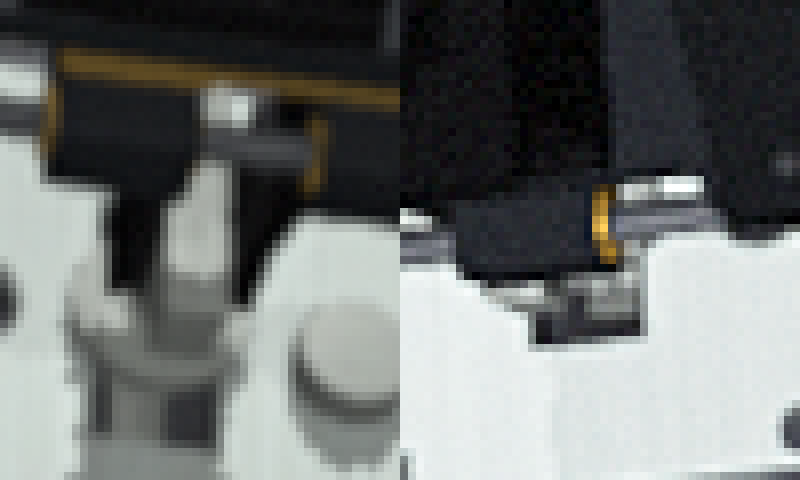

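Call:
{"method": "carry_out", "body": {"increments": "0 0 0 0 0 0 5;0 0 0 0 0 0 8;0 0 0 0 0 0 8;0 0 0 0 0 0 8;0 0 0 0 0 0 8;0 0 0 0 0 0 0"}}

```text
time_s: 11.05
tool_pos: [0.5445, 0.2521, 0.1712]
tool_rot: [179.4, 0.3, 149.6]
force: [-0.4, -0.3, -2.0]
grip_width: 0.0134
```

```bash
python3 -c "
from h import *
go(.542,.251,.1675,97.6)"
```

```text
t 11.05 pos [0.5445 0.2521 0.1712] rot [179.4    0.33 149.63] F [-0.4 -0.3 -2. ] w 0.013438311832041005
shift mm [ 1.6 -2.3  3.7] turn [7.000e-01 4.000e-02 5.203e+01] q [-40.3  17.1  15.3  99.9  -5.1  63.   36.2]
```

Call:
{"method": "carry_out", "body": {"increments": "0 0.0016 -0.0023 0.0037 0.7 0 0;0 0 0 0 0 0 8;0 0 0 0.001 0 0 8;0 0 0 0.001 0 0 8;0 0 0 0 0 0 0"}}

```text
time_s: 11.68
tool_pos: [0.5411, 0.2509, 0.1647]
tool_rot: [-179.9, 0.4, 125.6]
force: [1.0, 0.7, -2.9]
grip_width: 0.0135
```

```bash
python3 -c "
from h import *
go(.542,.251,.1675,97.6)"
```

```text
t 11.675 pos [0.5411 0.2509 0.1647] rot [-179.9     0.37  125.56] F [ 1.   0.7 -2.9] w 0.013532298876572977
shift mm [-0.5  0.7 -2.8] turn [-1.000e-02  3.900e-01  2.796e+01] q [-43.4  17.7  18.7 100.3  -5.8  63.1  12.7]
```

Call:
{"method": "carry_out", "body": {"increments": "0 0 0 -0.001 0 0 8;0 0 0 0 0 0 8;0 0 0 0 0 0 8;0 0 0 0 0 0 4;0 0 0 0 0 0 0"}}

```text
time_s: 12.3
tool_pos: [0.5405, 0.251, 0.1654]
tool_rot: [-180.0, 0.4, 97.9]
force: [0.4, 0.3, -1.9]
grip_width: 0.014
```

```bash
python3 -c "
from h import *
go(.542,.251,.1650,97.6)
p=read_camera('scene');q=read_camera('top')
A=cv2.resize(p['img'][200:280,350:420],None,fx=5.5,fy=5.5,interpolation=3)
B=cv2.resize(q['img'][150:230,100:170],None,fx=5.5,fy=5.5,interpolation=3)
cv2.imwrite('pics/a9.png',np.hstack([A,B]))"
```

```text
t 12.3 pos [0.5405 0.251  0.1654] rot [-179.99    0.43   97.86] F [ 0.4  0.3 -1.9] w 0.0139641615689749
shift mm [-0.2  1.4  0.4] turn [-0.01  0.43  0.26] q [-46.9  17.9  22.8 100.4  -7.2  63.3 -14. ]
```

View pics/a9.png

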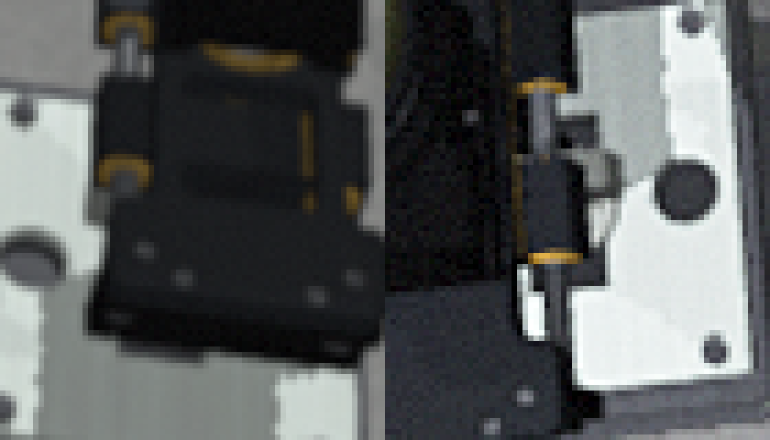

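Call:
{"method": "carry_out", "body": {"increments": "0 0 0.001 0.001 0 0.4 0.3;0 0 0 0.001 0 0 0;0 0 0 0 0 0 0"}}

```text
time_s: 12.78
tool_pos: [0.5416, 0.2513, 0.1647]
tool_rot: [-180.0, -0.1, 97.7]
force: [-0.4, -0.1, -2.0]
grip_width: 0.0138
```

Call:
{"method": "carry_out", "body": {"increments": "0 0 0 0.0015 0 0 0;0 0 0 0 0 0 0;0 0 0 0 0 0 0"}}

```text
time_s: 13.15
tool_pos: [0.542, 0.2514, 0.1646]
tool_rot: [180.0, -0.1, 97.7]
force: [-0.8, 0.9, 0.6]
grip_width: 0.0135
```

Call:
{"method": "carry_out", "body": {"increments": "0.25 0 0 0 0 0 0;0.5 0 0 0 0 0 0;0.8 0 0 0 0 0 0;0.8 0 0 0 0 0 0;0.8 0 0 0 0 0 0;0.8 0 0 0 0 0 0"}}

```text
time_s: 13.9
tool_pos: [0.5429, 0.2516, 0.1645]
tool_rot: [179.8, -0.1, 97.7]
force: [-0.4, -0.0, -0.5]
grip_width: 0.0635
```

Call:
{"method": "carry_out", "body": {"increments": "0.8 0 0 -0.01 0 0 0;0.8 0 0 -0.03 0 0 0;0.8 0 0 -0.05 0 0 0;0.8 0 0 -0.05 0 0 0;0.8 -0.05 0 0 0 0 0;0.8 -0.06 0 0 0 0 0;0.8 -0.06 0 0 0 0 0;0.8 0 0 0 0 0 0;0.8 0 0 0 0 0 0"}}

```text
time_s: 15.02
tool_pos: [0.567, 0.079, 0.3158]
tool_rot: [179.4, -0.2, 97.9]
force: [-0.3, 1.2, -0.1]
grip_width: 0.0697
```

```bash
python3 -c "
from h import *
go(.542,.251,.1650,97.6)
p=read_camera('scene');q=read_camera('top')
A=cv2.resize(p['img'][200:280,350:420],None,fx=5.5,fy=5.5,interpolation=3)
B=cv2.resize(q['img'][150:230,100:170],None,fx=5.5,fy=5.5,interpolation=3)
cv2.imwrite('pics/b1.png',np.hstack([A,B]))
for t in('pin','specimen'):
  for n,c in(('s',p),('t',q)):
    for m in masks_of(t,c): print(t,n,m['bbox'],m['confidence'])"
```

```text
t 15.025 pos [0.567  0.079  0.3158] rot [179.35  -0.23  97.87] F [-0.3  1.2 -0.1] w 0.06969527095920297
shift mm [173.2  -2.9 151.4] turn [ 0.65 -0.23  0.27] q [-37.5   8.2  30.1  94.   -4.4  78.3   1.1]
pin s [120.0, 163.1, 146.0, 195.5] 0.59
pin t [384.3, 185.6, 410.1, 211.1] 0.81
specimen s [399.0, 248.7, 413.3, 264.7] 0.77
```

View pics/b1.png

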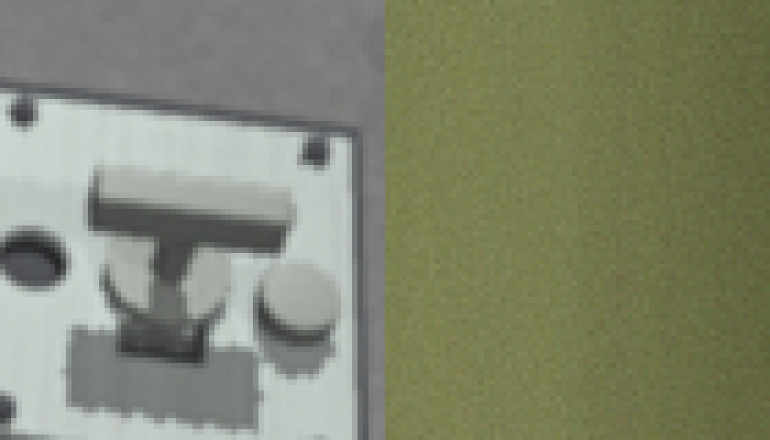

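```bash
python3 -c "
from h import *
p=read_camera('scene')
P=np.array([atz(p,350+x/5.5-.5,200+y/5.5-.5,.12) for x,y in[(98,167),(293,186),(288,228),(90,206)]])
print(P.round(4),P.mean(0)); d=P[1]+P[2]-P[0]-P[3];print(np.linalg.norm(d)/2,np.degrees(np.arctan2(d[1],d[0])))
for x,y in[(100,270),(232,275),(165,325)]: print(atz(p,350+x/5.5-.5,200+y/5.5-.5,.076).round(4))
"
```

```text
[[0.5402 0.2233 0.12  ]
 [0.5298 0.282  0.12  ]
 [0.5458 0.2824 0.12  ]
 [0.5553 0.2234 0.12  ]] [0.54275594 0.2527804  0.12      ]
0.05965873783993286 99.59269802717056
[0.5479 0.2324 0.076 ]
[0.5375 0.2731 0.076 ]
[0.5622 0.2554 0.076 ]
```

```bash
python3 -c "
from h import *
print(sign_off())"
```

```text
the job is handed in; nothing more can be done
None
```

I locked the carrier and handed the job in at about 15 s of the 42 s. I took the steel key from its stand and lowered its T-head through the long slot. I turned it a quarter turn while it was held a few mm up, seated it and let go, and the arm then backed away.

**Key, last scene-camera picture:**
- The handle centre is about 1.5 mm from the slot centre.
- The handle lies at 99.6°, and the slot was measured at 7.2° to 8.3°, so it is within about 2.5° of square.
- The handle measures 59.7 mm long at the height expected for a seated collar.
- Before I opened the gripper, the force changed to show contact at the expected height.

**Pin and specimen:** both were still in place in that view, within a few pixels of where they started. The network's outline of the specimen grew about 5 pixels at the bottom. I took that to be its shadow.

**Not fully checked:** the arm blocked the top camera's view of the carrier at the end, so the key and specimen rest on the scene camera alone. Earlier, the two cameras differed by about 3 mm in y on the slot, which the tolerances allow.

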